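# Pump up the bead-casting pressure pot

### The job

Pump up the blue pressure pot: with a fingertip, press the yellow plunger knob of its hand pump down again and again, letting it spring back up between strokes, until the orange indicator pin on the pot's lid has come fully out with its green foot showing. Grip and lift nothing: do not pull the knob up, do not touch the pin, do not press the red vent button, and leave the craft things around the pot where they stand. Finish with the hand clear and the knob back up.

Things in the scene. Friction and masses are not known exactly. Their poses are not given: they have to be found in the camera images.
- pot: blue pressure pot, fixed to the table. Origin on the table under the pump's vertical axis; z up; its x axis runs from the pump to the centre of the blue pot, 155 mm away. Grey base plate 12 mm thick spans x -50 to 250 mm, y -85 to 85 mm. Pot with aluminium lid 168 mm across, lid top 97 mm above the table. Pump barrel 48 mm across with a 58 mm collar, collar top 103 mm above the table
- plunger (a joint): pump stroke in m: 0 = knob up at rest, 0.030 = down on its stop, negative = pulled up. It springs back up by itself. Each full stroke (25 mm or more) pushes the pin 4 mm further out, shorter ones less, and the last must be 25 mm or deeper. A stroke only counts once the knob has come back to within 5 mm of the top. Extra strokes with the pin out do no harm
- knob_top (a point): centre of the top face of the yellow mushroom knob, 46 mm across, flat in the middle 32 mm; 165 mm above the table when up, 135 mm when fully down. Push: about 1 N at the top, 0.28 N more per mm, and up to 4 N more while it pumps: 14 N in all near the bottom
- pin_out (a joint): how far the indicator pin has come out, in m: starts at 0 to 0.0075, fully out at 0.024. Stays where the pump leaves it
- pin: indicator pin, upright rod 16 mm across, orange above with a green foot that shows only when it is out by more than about 21 mm, 3 mm of it at the end. Origin at the centre of its top face: 106 mm above the table when in, 130 mm when fully out. On the lid, 165 mm along the pot's x axis and 52 mm along its y axis
- vent (a joint): red vent button in m: 0 = up, 0.006 = fully pressed
- vent_top (a point): top of the red vent button, 20 mm across, on the lid 165 mm along the pot's x axis and -52 mm along its y axis
- tape_roll: roll of cream masking tape lying flat, 96 mm across, 24 high; loose bystander, origin at the centre of its underside
- glue_bottle: white glue bottle with orange cap, 40 mm across, 95 high; loose bystander, origin at the centre of its underside
- bead_bowl: terracotta bowl of wooden beads, 104 mm across, 36 high; loose bystander, origin at the centre of its underside
- marker: blue-capped white marker pen lying along its x axis, 130 x 11 x 11 mm; loose bystander, origin at the centre of its underside
- earring_card: kraft card with beaded earrings, 85 x 60 mm, 13 high; loose bystander, origin at the centre of its underside
- bracelet: ring of coloured beads lying flat, 85 mm across, 13 high; loose bystander, origin at the centre of its underside

How it is judged (in metres and radians):
On the way, in this order (a step that is already met when the one before it is completed fails the run):
1. the plunger has been pressed down by at least 18 mm (value of joint plunger above 0.018 m), for 0.05 s.
2. the indicator pin has been pumped out by at least 22.5 of its 24 mm (value of joint pin_out above 0.0225 m), for 0.2 s.
At the end, for the whole second after the job is handed in: the indicator pin stands out by at least 22.5 mm, the knob is back within 4 mm of its rest, the vent button is up and every bystander is within 20 mm of where it stood (value of joint pin_out above 0.0225 m and value of joint plunger between -0.004 and 0.004 m and value of joint vent below 0.002 m and distance of each of tape_roll, glue_bottle, bead_bowl, marker, earring_card, bracelet from where it was at the start of the episode below 0.02 m); the robot touches nothing.
It fails at once if the indicator pin is touched by the robot with more than 1 N (contact force between the arm and pin above 1 N).
It fails at once if the indicator pin is touched by the fingers with more than 1 N (contact force between the fingers and pin above 1 N).
It fails at once if the plunger is pulled up more than 6 mm above its rest (value of joint plunger below -0.006 m).
It fails at once if the red vent button is pressed by more than 3 mm (value of joint vent above 0.003 m).
It fails at once if a bystander is moved or lifted by more than 20 mm (distance of any of tape_roll, glue_bottle, bead_bowl, marker, earring_card, bracelet from where it was at the start of the episode above 0.02 m).
It also fails if it takes over 48 s, if anything falls off the work surface, if the arm or the gripper's body presses on something with over 40 N, if the wrist force passes 120 N, or if a joint passes its speed limit or range.

### The arm

A 7-joint arm with a two-finger parallel gripper is mounted at the origin on the work surface. World frame = base frame: x ahead of the robot, y to its left, z up, the work surface at z = 0. Lengths are in mm, angles in rad, forces in N, time in s.
With the tool pointing down it reaches from about 425 to 875 mm from the base axis. Payload 4.7 kg.
Tool frame: the origin (TCP) lies at the very end of the fingers, on their centre line; the grasp point (between the pads) lies 19 mm behind it (manip.pinch_z is the distance from the TCP to the grasp point, in mm); z points along the fingers, y is the line along which they close (so a half turn about z gives the same grasp; the last joint's range is limited). The gripper opens to 85 mm and grips with 20 to 120 N. Pads are 22 mm wide; open, the fingers measure 114 mm over their backs; the gripper's body (76 mm by 85 mm) begins 54 mm behind the grasp point. The pads swing forward as they close: fully open they stand 13 mm farther back than shut.
Start: joints at [1.155, 0.321, -0.07, 1.45, 0.023, 1.371, -0.057], TCP at [270.831, -590.91, 231.349] pointing down, gripper open.
Joint ranges: [-2.86, 2.86], [-0.3, 2.09], [-1.38, 1.24], [0.06, 2.45], [-1.56, 4.7], [0.09, 2.05], [-2.69, 2.69]. Speed limits (rad/s): [2.57, 2.57, 3.14, 3.14, 3.14, 3.14, 3.14].

### API

Orientations are given as a unit quaternion [w, x, y, z].
In Python, from cell import manip gives the robot as it stands.
- The arm moves only by the shell command python3 -m pendant 'ROWS' [OPENING] [FORCE]. ROWS is JSON, a list of rows, each a list of 4 numbers: the shift along the tool's x, y, z in cm, then the turn about the tool's z in degrees. In form: [[dx, dy, dz, twist], ...]. A call has 1 to 8 rows; each row shifts and turns the commanded pose from where the row before left it, along the tool's axes as they then stand; what a row does not reach is not made up. A row lasts 1/10 s, in which the tool goes at most 50 mm and 8.59 degrees, less where a joint would pass 70% of its speed; a pose out of reach is approached as far as the arm can. A call with a gripper value outside its range is refused whole. OPENING is the opening, from 0 (shut) to 1 (fully open), set as the call begins (- or left out, the last holds). The fingers move at their own pace and stop on an object; FORCE is the grip in N (left out, the last holds). Time passes only in rows, so rows that do not move let the fingers close. It gives the time, the measured TCP pose, the force, the opening and the grip force at its end, in the units of the state.
- manip.get_obs(): the state, without advancing time (a new reading comes with each control period).
- manip.capture(name): name is "scene" or "top" or "wrist"; returns a dict with "frame" (400x640x3 uint8, blue, green, red), "fx", "fy", "cx", "cy" (pixels), "rvec" (rotation vector, rad) and "tvec" (3), from world to camera coordinates, as OpenCV has them. Camera axes: x right, y down, z forward; pixel columns grow to the right and rows downward; lengths in mm; the calibration is good to about 2 mm. A picture is of the moment at which its call begins. There is no depth.
- manip.hand_in(): hands the job in; it is judged then, once.
Trained networks look in a picture, given as the dict that the camera call returned (one of the last four; its "shot" number tells which), for a name from the list of things; names that differ only in an ending like _2 or _b are one class to them, and where a whole thing is asked for, a point or a joint stands for the part that bears it (a point fixed in the world has none). Each returns a list of dicts, best first, with "conf" (0 to 1); they miss things now and then, are a little off and sometimes report something else, mostly with a low value. They report only what shows in the picture. A call takes as long as a camera call.
- manip.find_in(picture, name): "at" ([x, y, z] in mm, in the coordinates of the camera as it stood for that picture, good to about 4 mm: the middle of the surface that is visible of it).
- manip.silhouettes(picture, name): "mask" (400x640 bool, what is visible of it).
- manip.spot_point(picture, name): "at" ([x, y, z] in mm, in the coordinates of the camera as it stood for that picture, good to about 4 mm: a listed point, or the origin of a listed thing).
The state is a dict: "time": time; "qpos": joint angles; "qvel": joint speeds; "joint_efforts": joint torques, N m; "ee_pos": TCP position; "orientation": TCP orientation; "ft_force": force on the tool from outside, world axes, zero at the start; "moment": the same for the moment, N m; "opening": finger opening in mm; "finger_force": force on a finger pad.
Only numpy, scipy, OpenCV 4.12 (cv2) and the standard library are available. Lean on these libraries where they do the work, as an engineer would, in place of code of your own. Each camera call takes 0.05 s, during which the arm holds its last target. There are 200 camera calls.

## Working session

There is one attempt and no reset: what is moved stays moved. The work goes in short steps, Python scripts to look and compute and a shell command to move; the robot and the scene stay as the last step left them, time stands still between calls to the robot, and variables do not carry over. Pictures are saved under pics/ and viewed, at most 10 in all, crops included, and the job is handed in when it is done.

```bash
mkdir -p pics; cat > h.py <<'E'
from cell import manip
import numpy as np, cv2
def w(p,at):
    R=cv2.Rodrigues(np.array(p["rvec"],float))[0]; return R.T@(np.array(at,float)-np.array(p["tvec"],float).ravel())
def ray(p,u,v,z):
    R=cv2.Rodrigues(np.array(p["rvec"],float))[0]; c=-R.T@np.array(p["tvec"],float).ravel()
    d=R.T@np.array([(u-p["cx"])/p["fx"],(v-p["cy"])/p["fy"],1]); return c+d*(z-c[2])/d[2]
E
python3 - <<'E'
from h import *
ims=[]
for n in("scene","top"):
    p=manip.capture(n); cv2.imwrite(f"pics/{n}1.png",p["frame"])
    for k in("knob_top","vent_top","pin","pot"):
        print(n,k,[(w(p,d["at"]).round(0).tolist(),round(d["conf"],2)) for d in manip.spot_point(p,k)[:2]])
    for d in manip.silhouettes(p,"knob_top")[:1]:
        ys,xs=np.nonzero(d["mask"]); print("mask",xs.min(),xs.max(),ys.min(),ys.max(),ray(p,xs.mean(),ys.mean(),160).round(0))
o=manip.get_obs(); print({k:np.round(o[k],3).tolist() for k in o})
E
```

```text
scene knob_top [([516.0, -24.0, 159.0], 0.75)]
scene vent_top [([670.0, -100.0, 119.0], 0.43)]
scene pin [([688.0, 2.0, 111.0], 0.56)]
scene pot [([519.0, -31.0, -3.0], 0.9)]
mask 270 285 175 195 [529. -26. 160.]
top knob_top [([513.0, -29.0, 163.0], 0.56), ([424.0, -120.0, 1.0], 0.16)]
top vent_top [([672.0, -103.0, 115.0], 0.61)]
top pin [([685.0, 5.0, 110.0], 0.6)]
top pot [([516.0, -26.0, -4.0], 0.93)]
mask 362 380 224 243 [515. -27. 160.]
{'time': 0.6, 'qpos': [1.155, 0.321, -0.07, 1.45, 0.023, 1.371, -0.057], 'qvel': [-0.002, -0.0, 0.001, -0.001, 0.0, 0.0, -0.001], 'joint_efforts': [-0.001, -49.308, -0.381, -31.442, 0.013, 0.002, 0.0], 'ee_pos': [270.859, -590.917, 231.383], 'orientation': [0.0, 0.977, 0.213, 0.0], 'ft_force': [-0.989, -0.126, 0.134], 'moment': [0.005, 0.044, 0.003], 'finger_force': 0.0, 'opening': 85.636}
```

View pics/scene1.png

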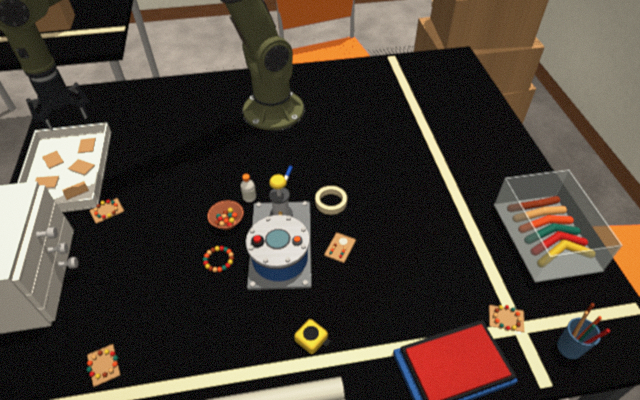

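View pics/top1.png

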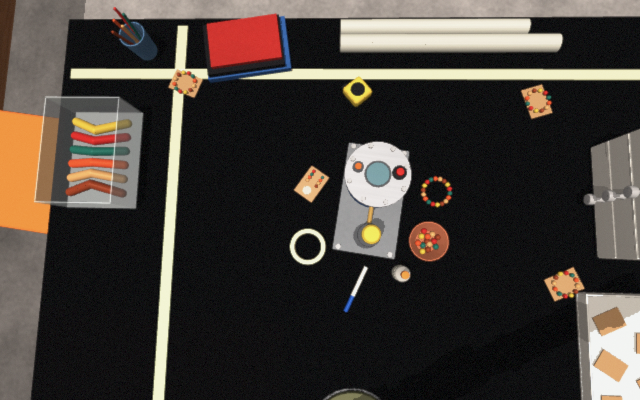

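The pot is clear: knob at about (278,181) in the scene view and (371,234) in the top view. Both views put it at about (515,-27). The bystanders are all lower than the knob, so I shut the gripper and cross at a height of about 215–230 mm.

```bash
python3 -m pendant '[[2.8,-2.5,0,0],[2.8,-2.5,0,0],[2.8,-2.5,0,0],[2.8,-2.5,0,0],[2.8,-2.5,0,0],[2.8,-2.5,0,0],[2.8,-2.5,0,0],[2.8,-2.5,0,0]]' 0 20; python3 -m pendant '[[2.8,-2.5,0,0],[2.8,-2.5,0,0],[2.8,-2.5,0,0],[2.8,-2.5,0,0],[2.8,-2.5,0,0],[2.8,-2.5,0,0],[0,0,0,0],[0,0,0,0]]'
python3 - <<'E'
from h import *
for n in("wrist","top"):
    p=manip.capture(n); cv2.imwrite(f"pics/{n}2.png",p["frame"])
    for k in("knob_top","vent_top","pin","pot"):
        print(n,k,[(w(p,d["at"]).round(0).tolist(),round(d["conf"],2)) for d in manip.spot_point(p,k)[:2]])
    for d in manip.silhouettes(p,"knob_top")[:1]:
        ys,xs=np.nonzero(d["mask"]); print("mask",xs.min(),xs.max(),ys.min(),ys.max(),ray(p,(xs.min()+xs.max())/2,(ys.min()+ys.max())/2,158).round(0))
print(manip.get_obs()["ee_pos"],manip.get_obs()["orientation"])
E
```

```text
time: 1.4
ee_pos: [391.6, -314.3, 231.6]
orientation: [0.0, 0.977, 0.213, 0.0]
ft_force: [0.8, 0.2, 0.4]
opening: -0.2
finger_force: 0.0
time: 2.2
ee_pos: [481.5, -108.8, 231.5]
orientation: [0.0, 0.977, 0.214, 0.0]
ft_force: [0.3, -0.3, -0.6]
opening: -0.1
finger_force: 0.0
wrist knob_top [([513.0, -30.0, 163.0], 0.63)]
wrist vent_top []
wrist pin []
wrist pot [([515.0, -26.0, 2.0], 0.67)]
mask 194 265 71 144 [517. -28. 158.]
top knob_top [([517.0, -29.0, 162.0], 0.82)]
top vent_top [([484.0, 130.0, 3.0], 0.51), ([672.0, -104.0, 116.0], 0.5)]
top pin [([683.0, 2.0, 111.0], 0.45)]
top pot [([517.0, -28.0, -1.0], 0.57), ([512.0, -26.0, 165.0], 0.49)]
mask 361 380 225 243 [515. -26. 158.]
[ 481.28267653 -109.5432513   231.31171868] [ 4.52481506e-05  9.77025893e-01  2.13120629e-01 -1.13994379e-05]
```

View pics/wrist2.png

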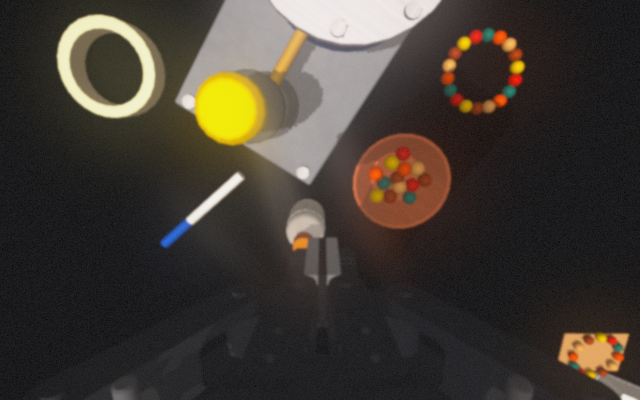

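The wrist view shows the knob at (230,107), and all readings agree on (515,-28). The fingers are shut. Next I move over the knob and come down to about 175 mm, 10 mm above it.

```bash
python3 -m pendant '[[3.2,-3.0,0,0],[3.2,-3.0,0,0],[0,0,2.6,0],[0,0,2.6,0],[0,0,0.4,0],[0,0,0,0],[0,0,0,0]]'
python3 - <<'E'
from h import *
p=manip.capture("wrist"); cv2.imwrite("pics/wrist3.png",p["frame"])
p=manip.capture("scene"); 
cv2.imwrite("pics/scene3.png",cv2.resize(p["frame"][120:300,200:380],None,fx=3,fy=3))
print(manip.get_obs()["ee_pos"])
E
```

```text
time: 3.5
ee_pos: [515.3, -28.5, 176.5]
orientation: [0.0, 0.977, 0.213, 0.001]
ft_force: [-0.1, 0.1, 0.3]
opening: -0.2
finger_force: 0.0
[515.43639205 -28.47535822 176.74586311]
```

View pics/wrist3.png

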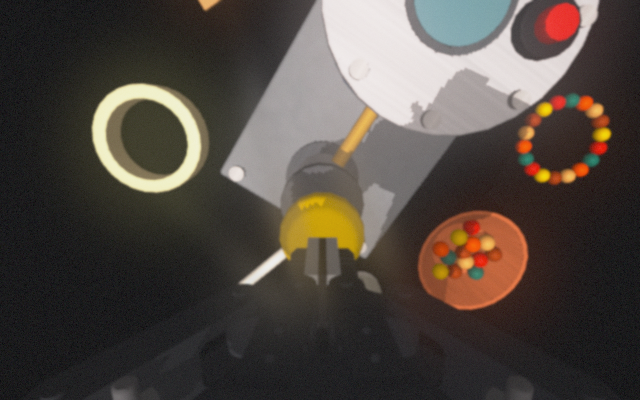

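The fingertip is centred over the knob at (322,240). I start with a test stroke.

```bash
python3 -m pendant '[[0,0,1.1,0],[0,0,1,0],[0,0,1,0],[0,0,0.9,0],[0,0,0,0],[0,0,0,0]]'; python3 -m pendant '[[0,0,-1.3,0],[0,0,-1.3,0],[0,0,-0.6,0],[0,0,0,0],[0,0,0,0]]'
```

```text
time: 4.2
ee_pos: [515.7, -28.4, 136.1]
orientation: [0.001, 0.977, 0.213, 0.001]
ft_force: [0.2, -0.5, 8.0]
opening: 0.1
finger_force: 4.0
time: 4.7
ee_pos: [513.7, -28.2, 166.7]
orientation: [-0.0, 0.977, 0.213, -0.001]
ft_force: [0.3, 0.1, -0.8]
opening: -0.4
finger_force: 0.0
```

Full stroke: the tip reached 136.1 mm with 8 N, then came back clear. I repeat it.

```bash

python3 -m pendant '[[0,0,1.2,0],[0,0,1.2,0],[0,0,0.8,0],[0,0,0,0],[0,0,-1.6,0],[0,0,-1.6,0],[0,0,0,0],[0,0,0,0]]'
python3 -m pendant '[[0,0,1.2,0],[0,0,1.2,0],[0,0,0.8,0],[0,0,0,0],[0,0,-1.6,0],[0,0,-1.6,0],[0,0,0,0],[0,0,0,0]]'
python3 -m pendant '[[0,0,1.2,0],[0,0,1.2,0],[0,0,0.8,0],[0,0,0,0],[0,0,0,0]]'
python3 -m pendant '[[0,0,-1.6,0],[0,0,-1.6,0],[0,0,0,0],[0,0,0,0]]'
python3 - <<'E'
from h import *
p=manip.capture("scene"); 
cv2.imwrite("pics/scene4.png",cv2.resize(p["frame"][160:300,210:350],None,fx=4,fy=4,interpolation=2))
print([(w(p,d["at"]).round(0).tolist(),round(d["conf"],2)) for d in manip.spot_point(p,"pin")[:2]])
E
```

```text
time: 5.5
ee_pos: [513.7, -28.2, 165.8]
orientation: [-0.0, 0.977, 0.213, -0.001]
ft_force: [-0.5, -0.2, -0.7]
opening: 0.4
finger_force: 0.0
time: 6.3
ee_pos: [513.6, -28.2, 165.5]
orientation: [-0.0, 0.977, 0.213, -0.001]
ft_force: [-0.5, -0.3, -0.5]
opening: 0.0
finger_force: 0.0
time: 6.8
ee_pos: [514.7, -28.2, 135.1]
orientation: [0.0, 0.977, 0.213, -0.0]
ft_force: [-2.4, 0.0, 10.4]
opening: 0.2
finger_force: 5.3
time: 7.2
ee_pos: [513.6, -28.2, 165.5]
orientation: [-0.0, 0.977, 0.213, -0.001]
ft_force: [1.1, -0.6, -0.8]
opening: -0.3
finger_force: 0.0
[([689.0, 2.0, 124.0], 0.5)]
```

View pics/scene4.png

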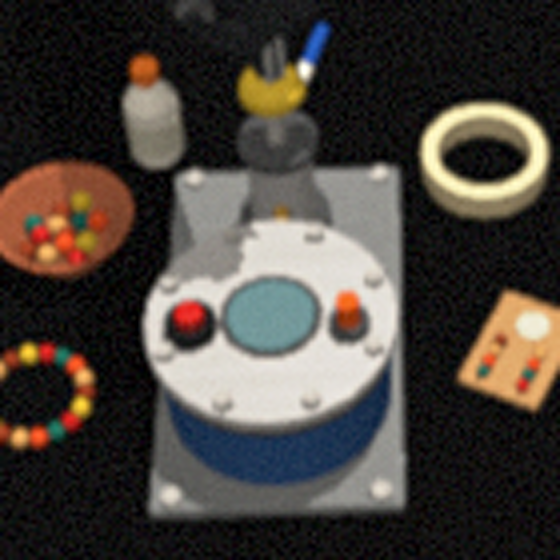

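The pin at (347,308) in the crop stands higher, but no green foot shows yet. I make more strokes.

```bash

python3 -m pendant '[[0,0,1.2,0],[0,0,1.1,0],[0,0,0.8,0],[0,0,0,0],[0,0,-1.6,0],[0,0,-1.6,0],[0,0,0,0],[0,0,0,0]]'
python3 -m pendant '[[0,0,1.2,0],[0,0,1.2,0],[0,0,0.8,0],[0,0,0,0],[0,0,-1.6,0],[0,0,-1.6,0],[0,0,0,0],[0,0,0,0]]'
python3 -m pendant '[[0,0,1.2,0],[0,0,1.2,0],[0,0,0.8,0],[0,0,0,0],[0,0,-1.6,0],[0,0,-1.6,0],[0,0,0,0],[0,0,0,0]]'
python3 -m pendant '[[0,0,1.2,0],[0,0,1.2,0],[0,0,0.8,0],[0,0,0,0],[0,0,0,0]]'
python3 -m pendant '[[0,0,-1.6,0],[0,0,-1.6,0],[0,0,-2,0],[0,0,-2,0],[0,0,0,0],[0,0,0,0]]'
python3 - <<'E'
from h import *
p=manip.capture("scene"); 
cv2.imwrite("pics/scene5.png",cv2.resize(p["frame"][160:300,210:350],None,fx=4,fy=4,interpolation=2))
print([(w(p,d["at"]).round(0).tolist(),round(d["conf"],2)) for d in manip.spot_point(p,"pin")[:2]])
E
```

```text
time: 8.1
ee_pos: [513.9, -28.2, 166.9]
orientation: [-0.0, 0.977, 0.213, -0.001]
ft_force: [0.4, -0.0, -0.5]
opening: -0.1
finger_force: 0.0
time: 8.9
ee_pos: [513.6, -28.2, 166.5]
orientation: [-0.0, 0.977, 0.213, -0.001]
ft_force: [0.4, 0.8, 0.3]
opening: -0.0
finger_force: 0.0
time: 9.7
ee_pos: [513.6, -28.2, 166.5]
orientation: [-0.0, 0.977, 0.213, -0.001]
ft_force: [0.7, -0.4, -0.2]
opening: 0.0
finger_force: 0.0
time: 10.2
ee_pos: [514.7, -28.3, 135.7]
orientation: [0.0, 0.977, 0.213, 0.0]
ft_force: [-0.7, 0.2, 8.2]
opening: -0.1
finger_force: 4.1
time: 10.8
ee_pos: [513.8, -28.2, 206.5]
orientation: [-0.0, 0.977, 0.213, -0.001]
ft_force: [-0.4, -0.5, -0.5]
opening: -0.3
finger_force: 0.0
[([374.0, 2.0, -7.0], 0.74), ([688.0, 2.0, 130.0], 0.48)]
```

View pics/scene5.png

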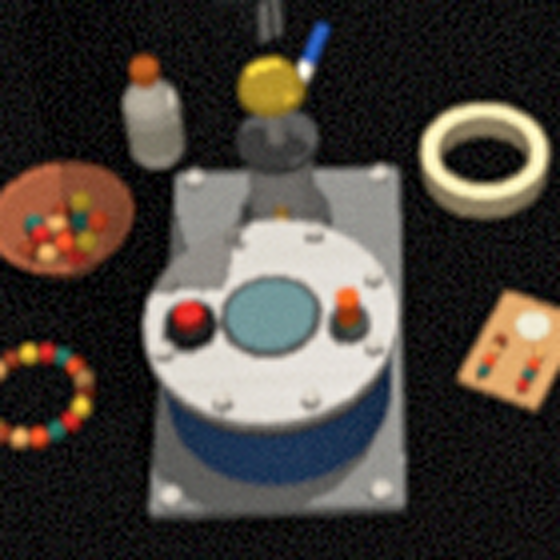

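The pin is higher and a dull green seems to show at (347,325), but at this resolution I can't be sure. I add two slow strokes, which do no harm, then back off to look with the wrist camera.

```bash

python3 -m pendant '[[0,0,2,0],[0,0,2,0],[0,0,1.2,0],[0,0,1.2,0],[0,0,0.8,0],[0,0,0,0],[0,0,0,0]]'
python3 -m pendant '[[0,0,-1.6,0],[0,0,-1.6,0],[0,0,-0.2,0],[0,0,0,0],[0,0,0,0],[0,0,0,0]]'
python3 -m pendant '[[0,0,1.2,0],[0,0,1.2,0],[0,0,0.9,0],[0,0,0,0],[0,0,0,0]]'
python3 -m pendant '[[0,0,-1.6,0],[0,0,-1.6,0],[0,0,-2,0],[0,0,-2,0],[-3,0,-2,0],[-3,0,-2,0],[-2,0,0,0],[0,0,0,0]]'
python3 - <<'E'
from h import *
p=manip.capture("wrist"); cv2.imwrite("pics/wrist6.png",p["frame"])
print([(w(p,d["at"]).round(0).tolist(),round(d["conf"],2)) for d in manip.spot_point(p,"pin")[:2]])
p=manip.capture("top")
for q in (p,):
    print([(w(q,d["at"]).round(0).tolist(),round(d["conf"],2)) for k in("pin","knob_top") for d in manip.spot_point(q,k)[:2]])
E
```

```text
time: 11.6
ee_pos: [513.4, -28.2, 136.3]
orientation: [-0.0, 0.977, 0.213, -0.001]
ft_force: [-4.5, -0.2, 8.0]
opening: -0.1
finger_force: 4.0
time: 12.2
ee_pos: [513.9, -28.2, 169.2]
orientation: [-0.0, 0.977, 0.213, -0.001]
ft_force: [-0.1, 0.3, 1.3]
opening: 0.1
finger_force: 0.0
time: 12.7
ee_pos: [515.3, -28.2, 137.3]
orientation: [0.0, 0.977, 0.213, 0.001]
ft_force: [-0.5, 0.9, 7.5]
opening: -0.4
finger_force: 3.8
time: 13.5
ee_pos: [439.8, -63.2, 248.5]
orientation: [0.001, 0.977, 0.211, -0.001]
ft_force: [0.4, -0.4, 0.1]
opening: -0.1
finger_force: 0.0
[]
[([684.0, 1.0, 129.0], 0.39), ([513.0, -29.0, 162.0], 0.58)]
```

View pics/wrist6.png

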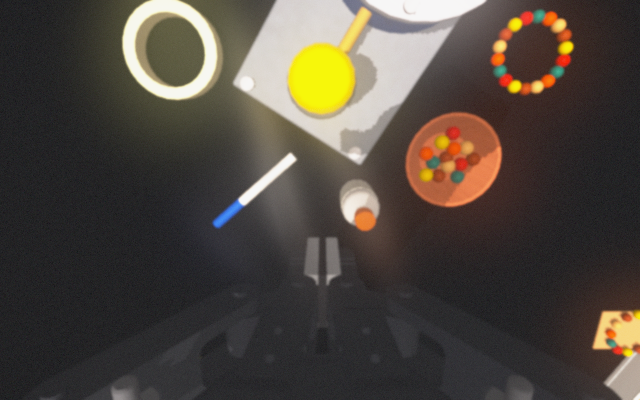

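The wrist view shows the knob up at (321,78) and everything else in place, but the pin is out of frame. I move forward, high above everything, and look again. I also check the pin's colours in the scene picture.

```bash

python3 -m pendant '[[3,0,0,0],[3,0,0,0],[3,0,0,0],[1.5,0,0,0],[0,0,0,0],[0,0,0,0]]'
python3 - <<'E'
from h import *
p=manip.capture("scene"); print("scene pin column (HSV)"); 
x=210+347//4; print(cv2.cvtColor(p["frame"],cv2.COLOR_BGR2HSV)[230:247,x].tolist())
print([(w(p,d["at"]).round(0).tolist(),round(d["conf"],2)) for d in manip.spot_point(p,"pin")[:3]])
p=manip.capture("wrist")
print([(w(p,d["at"]).round(0).tolist(),round(d["conf"],2)) for d in manip.spot_point(p,"pin")[:2]])
R=cv2.Rodrigues(p["rvec"])[0];K=np.array([[p["fx"],0,p["cx"]],[0,p["fy"],p["cy"]],[0,0,1.]])
u,v=cv2.projectPoints(np.array([[687.,3,120]]),p["rvec"],p["tvec"],K,None)[0].ravel(); print(u,v)
a,b=max(0,int(v)-60),max(0,int(u)-80)
cv2.imwrite("pics/wrist7.png",cv2.resize(p["frame"][a:a+120,b:b+160],None,fx=4,fy=4,interpolation=2))
E
```

```text
time: 14.35
ee_pos: [537.0, -17.4, 248.4]
orientation: [-0.001, 0.977, 0.214, -0.001]
ft_force: [0.1, 0.1, 0.8]
opening: 0.1
finger_force: 0.0
scene pin column (HSV)
[[21, 16, 226], [9, 63, 235], [9, 157, 243], [10, 219, 245], [11, 219, 247], [11, 221, 242], [10, 226, 212], [9, 215, 160], [8, 227, 144], [9, 217, 148], [10, 239, 140], [13, 178, 112], [35, 64, 72], [68, 30, 67], [23, 14, 71], [15, 28, 127], [15, 21, 197]]
[([686.0, 1.0, 128.0], 0.58)]
[]
382.0591590274965 -7.999540767849965
```

View pics/wrist7.png

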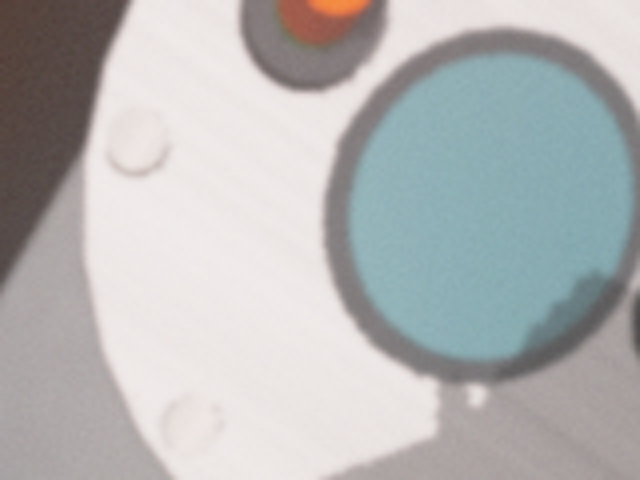

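A thin green rim shows at the pin's foot, at (310,45) in the crop. The pin reads 128–130 mm high over three pictures, matching 130 mm for fully out. The knob is up and the hand is 80 mm above it, so I hand in.

```bash
python3 -c "
from cell import manip
print(manip.hand_in())"
```

```text
the job is handed in; nothing more can be done
None
```

Job handed in at about 14 s: after ten full strokes the pin read 128–130 mm high (130 is fully out) with a thin green rim at its foot, the knob was back up, and the hand was clear with nothing around the pot visibly moved; the hand-in returned no verdict.

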